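Check the oil of the greenhouse fogging pump

ROBOT

A 6-joint arm with a two-finger parallel gripper is mounted at the origin on the work surface. World frame = base frame: x ahead of the robot, y to its left, z up, the work surface at z = 0. Lengths are in mm, angles in degrees, forces in N, time in s.
With the tool pointing down it reaches from about 300 to 775 mm from the base axis. Payload 14.6 kg.
Tool frame: the origin (TCP) lies at the very end of the fingers, on their centre line; the grasp point (between the pads) lies 19 mm behind it; z points along the fingers, y is the line along which they close (so a half turn about z gives the same grasp; the last joint's range is limited). The gripper opens to 85 mm and grips with 20 to 120 N. Pads are 22 mm wide; open, the fingers measure 114 mm over their backs; the gripper's body (76 mm by 85 mm) begins 54 mm behind the grasp point. The pads swing forward as they close: fully open they stand 13 mm farther back than shut.
Start: joints at [-68.216, 17.183, 87.147, -0, 75.671, -3.816], TCP at [237.637, -496.002, 231.281] pointing down, gripper open.
Joint ranges: [-173.82, 173.82], [-45.26, 126.66], [13.44, 144.39], [-59.66, 239.66], [0, 175.72], [-146.38, 146.38]. Speed limits (degrees/s): [127.2, 127.2, 147.25, 180, 180, 180].

INTERFACE

Orientations are given as [roll, pitch, yaw] about the fixed x, y, z axes, in that order (R = Rz(yaw) Ry(pitch) Rx(roll)).
In Python, from cell import ctrl gives the robot as it stands.
- The arm moves only by the tool drive_tool, never from a script. Its argument "moves" is a list of rows, each an object of numbers: "dx", "dy", "dz": the shift along the tool's x, y, z in units of 25 mm (1.0 is 25 mm); "yaw": the turn about the tool's z in units of 8 degrees (1.0 is 8 degrees); "grip": the closure in counts, from 0 (fully open) to 255 (shut). A call has 1 to 5 rows; each row is the pose to reach, as a shift and turn from the pose commanded when the call began, along the tool's axes at that moment; what a row does not reach only later rows make up. A row lasts 1/8 s, in which the tool goes at most 62.5 mm and 10.7 degrees, less where a joint would pass 70% of its speed; a pose out of reach is approached as far as the arm can. A call with a gripper value outside its range is refused whole. The fingers move at their own pace and stop on an object; "force" is the grip in N (left out, the last holds). Time passes only in rows, so rows that repeat a pose let the fingers close. It gives the time, the measured TCP pose, the force, the opening and the grip force at its end, in the units of the state.
- ctrl.read_state(): the state, without advancing time (a new reading comes with each control period).
- ctrl.get_image(name): name is "scene" or "top" or "wrist"; returns a dict with "frame" (480x640x3 uint8, red, green, blue), "depth" (480x640 float32, mm along the optical axis (not along the pixel's ray), 0 where there is no reading), "fx", "fy", "cx", "cy" (pixels), "camera_from_world" (4x4, takes a point from world to camera coordinates). Camera axes: x right, y down, z forward; pixel columns grow to the right and rows downward; lengths in mm; the calibration is good to about 2 mm. A picture is of the moment at which its call begins.
- ctrl.job_done(): hands the job in; it is judged then, once.
The state is a dict: "time_s": time; "joints": joint angles; "joint_velocities": joint speeds; "effort": joint torques, N m; "tcp_pos": TCP position; "tool_rot": TCP orientation; "force": force on the tool from outside, world axes, zero at the start; "moment": the same for the moment, N m; "grip_width": finger opening in mm; "gripper_force": force on a finger pad.
Only numpy, scipy, OpenCV 4.12 (cv2) and the standard library are available. Lean on these libraries where they do the work, as an engineer would, in place of code of your own. Each camera call takes 0.05 s, during which the arm holds its last target. There are 200 camera calls.

TASK

Check the oil of the fogging pump: pick up the wiped dipstick from the drip tray by its handle, keeping the fingers off the blade, push it down the slanting guide tube until its collar stops on the mouth of the tube, and draw it right out again. Then present it for reading: hold it level with the marked face up and its tip over the drip tray, a good 15 cm above the bench. Finish still holding it like that, and leave the bottle and the stack of pots where they stand.

Things in the scene. Friction and masses are not known exactly. Their poses are not given: they have to be found in the camera images.
- dipstick: Loose oil dipstick, 0.1 kg, 227 mm long. Origin on its long axis at the collar's seating face; +x runs along the blade to the tip, +z is its marked side (up at the start). Steel collar 24 mm diameter, x -6 to 0 mm; black ribbed handle, 14 mm thick (y), 24 mm high (z), x -71 to -6; 6 mm stub behind. Mass centre x about -10 mm: it lies in the tray on handle and collar, blade in the air.
- blade: The dipstick's steel blade, fixed to it: same origin and axes as the dipstick. A straight flat strip, 7 mm wide (y) and 2.5 mm thick (z), from x = 0 to the tip at x = 150 mm, narrowed to 3.5 mm over its last 6 mm; cross marks on its +z face near the tip.
- tip (a point): The tip of the blade, on the dipstick's long axis, 150 mm ahead of the dipstick's origin.
- guide_tube: Fixed steel guide tube, 40 degrees above level, leaning out to the pump's -y side. Origin at the centre of its mouth, 159 mm above the bench; +z points out along its axis (the dipstick goes in along -z). Bore 12 mm, flaring over the last 14 mm to 19 mm at the mouth; rim 25 mm outside. The whole blade fits in: the collar stops on the rim with the dipstick's origin at the mouth.
- pump: Fogging pump, fixed. Origin on the bench under the crankcase's centre. Aluminium crankcase (x -65 to 65, y -58 to 50 mm, 160 mm high), brass manifold with regulator and gauge on its +y side (210 mm high), grey motor along +x (x 65 to 340, 135 mm wide, 205 mm high), base frame x -90 to 370, y -90 to 90 mm. The tube's mouth is at x 0, y -143 mm.
- drip_tray: White rectangular drip tray, fixed: 200 mm (x) by 300 mm (y), walls 20 mm high and 4 mm thick, floor 4 mm. Origin at the centre of its underside.
- oil_bottle: Upright grey bottle, 66 mm diameter, 170 mm high, bystander. Origin at the centre of its underside.
- pot_stack: Stack of square black nursery pots, 72 mm square, 118 mm high, bystander. Origin at the centre of its underside.
Mind the look-alikes: they are no part of the job. Of the things like the dipstick, leave any that is orange or purple; of the rest the larger one is meant.

How it is judged:
By the outcome, as a careful person would: the job done as asked, in the order asked, and still so for the second after the job is handed in, while the arm keeps its last pose, push and grip.
It also fails if it takes over 54 s, if anything falls off the work surface, if the arm or the gripper's body presses on something with over 40 N, if the wrist force passes 120 N, or if a joint passes its speed limit or range.

## Working session

There is one attempt and no reset: what is moved stays moved. The work goes in short steps, Python scripts to look and compute and a tool call to move; the robot and the scene stay as the last step left them, time stands still between calls to the robot, and variables do not carry over. Pictures are saved under pics/ and viewed, at most 10 in all, crops included, and the job is handed in when it is done.

Besides the shell and the picture viewer there is one more tool, called after "Call:" by a JSON object that holds its "name" and its "arguments". drive_tool: Moves the arm, as the interface text tells. Its arguments: {"type":"object","properties":{"moves":{"type":"array"},"force":{"type":"number"}},"required":["moves"]}

```bash
mkdir -p pics
cat > h.py <<'E'
import numpy as np, cv2
from cell import ctrl
def grab(n):
    im=ctrl.get_image(n); np.savez(f'/tmp/{n}.npz',**im); return im
def load(n): return dict(np.load(f'/tmp/{n}.npz'))
def pt(im,u,v,z=None,r=1):
    """world point of pixel, by depth (median) or on plane z"""
    T=np.linalg.inv(im['camera_from_world']); d=np.array([(u-im['cx'])/im['fx'],(v-im['cy'])/im['fy'],1.])
    if z is None:
        p=im['depth'][int(v)-r:int(v)+r+1,int(u)-r:int(u)+r+1]; k=np.median(p[p>0])
    else: k=(z-T[2,3])/(T[:3,:3]@d)[2]
    return (T[:3,:3]@d)*k+T[:3,3]
def px(im,P):
    c=(im['camera_from_world']@np.r_[P,1])[:3]; return np.array([im['fx']*c[0]/c[2]+im['cx'],im['fy']*c[1]/c[2]+im['cy']])
def save(im,name,box=None,s=1):
    f=im['frame'][:,:,::-1]
    if box: f=f[box[1]:box[3],box[0]:box[2]]
    cv2.imwrite(f'pics/{name}.png',cv2.resize(f,None,fx=s,fy=s,interpolation=cv2.INTER_CUBIC))
E
python3 -c "
from h import *
for n in('top','scene'): im=grab(n); save(im,n+'0'); print(n,im['fx'],np.linalg.inv(im['camera_from_world'])[:3].round(2).tolist())
print(ctrl.read_state())"
```

```text
top 567.7457536011435 [[0.0, -0.98, 0.2, 261.01], [-1.0, -0.0, 0.01, -88.19], [-0.01, -0.2, -0.98, 1255.31]]
scene 433.36686073583746 [[0.82, 0.48, -0.31, 842.82], [0.57, -0.7, 0.43, -557.15], [-0.01, -0.53, -0.85, 1047.88]]
{'time_s': 0.1, 'joints': array([-6.82163189e+01,  1.72144499e+01,  8.71761457e+01,  3.79903112e-04,
        7.56683170e+01, -3.81545766e+00]), 'joint_velocities': array([ 0.12729701, -0.13957182, -0.15301886, -0.04976256, -0.01821028,
        0.03973078]), 'effort': array([ 3.24976863e-04, -5.44379103e+01, -3.62372839e+01, -1.40478446e-04,
        3.03510875e-03, -5.83168926e-06]), 'tcp_pos': array([ 237.5693397 , -495.82764764,  230.76326313]), 'tool_rot': array([-1.79941242e+02, -4.28739424e-03,  2.55990424e+01]), 'force': array([ 0.24194557, -0.99417407,  0.56163118]), 'moment': array([ 0.02069777,  0.00683343, -0.01174044]), 'gripper_force': 0.0, 'grip_width': 85.25460053156458}
```

View pics/top0.png

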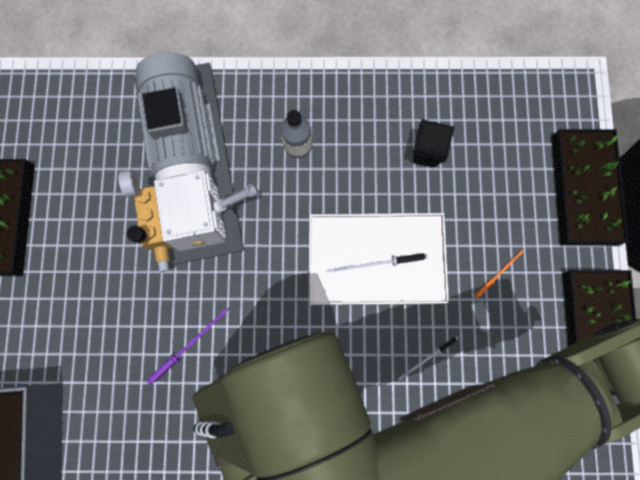

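View pics/scene0.png

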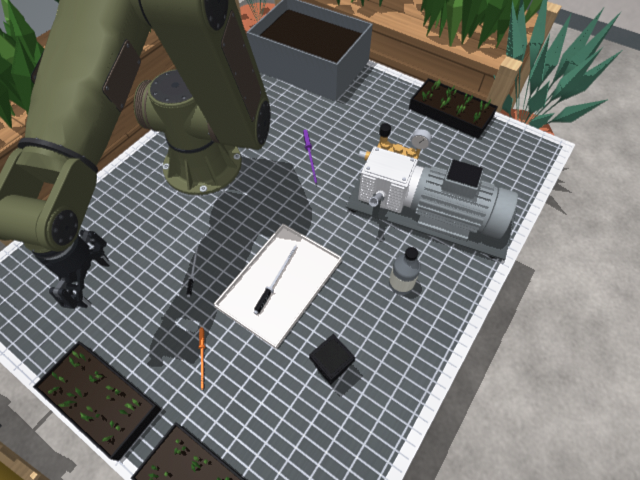

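```bash
python3 -c "
from h import *
im=load('top'); save(im,'crop1',(205,170,465,310),3)
for n,a,b in(('tray stick',(327,271),(426,257)),('small',(400,378),(458,340))):
  A=pt(im,*a,16);B=pt(im,*b,16); print(n,A.round(1),B.round(1),np.linalg.norm(A-B))
for q in((311,215),(444,215),(446,303),(310,303)): print('tray corner',pt(im,*q,20).round(1))
s=load('scene'); save(s,'crop2',(340,160,440,250),6)
"
```

```text
tray stick [429.6 -86.1  16. ] [ 461.  -304.6   16. ] 220.7189336104496
small [ 201.6 -241.    16. ] [ 280.9 -367.1   16. ] 149.07785086002207
tray corner [555.1 -50.2  20. ]
tray corner [ 555.3 -347.2   20. ]
tray corner [ 359.6 -343.8   20. ]
tray corner [359.2 -49.3  20. ]
```

View pics/crop1.png

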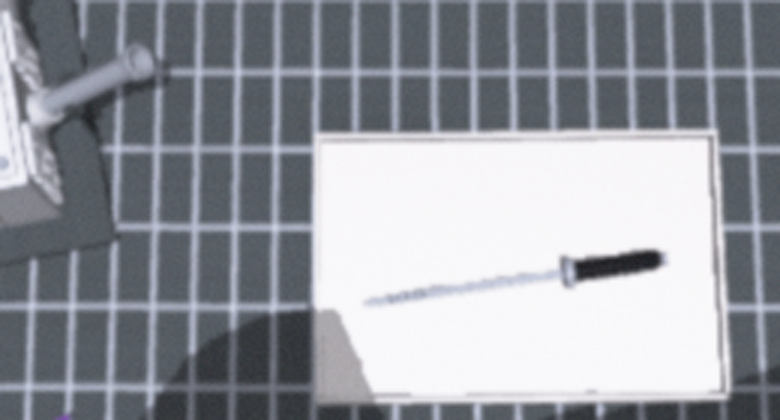

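View pics/crop2.png

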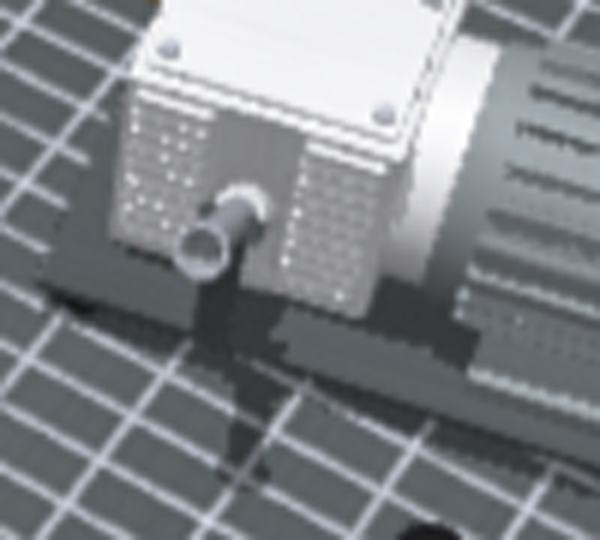

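The pictures show: tray dipstick (collar px 394,260, stub 426,256, tip 327,271), tube mouth at top px ≈(253,191), scene px ≈(374,201). Candidates: tray stick (375,263; about 221 mm), small black one (430,355; about 149 mm), orange (500,272), purple (190,345). The larger black one in the tray is the dipstick.

```bash
python3 -c "
from h import *
t=load('top'); s=load('scene')
print('stub,collar,tip',[pt(t,*q,16).round(1).tolist() for q in((426.3,256),(394.3,260),(326.7,270.7))])
print('depth handle',pt(t,410,258).round(1),'collar',pt(t,394,260).round(1))
print('mouth top',pt(t,252.7,191.3,159).round(1),pt(t,252.7,191.3).round(1),'scene',pt(s,373.7,201.3,159).round(1),pt(s,373.7,201.3).round(1))
# triangulate
def tri(a,b):
  A=[]
  for im,(u,v) in((t,a),(s,b)):
    P=np.array([[im['fx'],0,im['cx']],[0,im['fy'],im['cy']],[0,0,1]])@im['camera_from_world'][:3]; A+=[P]
  X=cv2.triangulatePoints(A[0],A[1],np.array(a,float).reshape(2,1),np.array(b,float).reshape(2,1))
  return (X[:3]/X[3]).ravel()
print('tri',tri((252.7,191.3),(373.7,201.3)).round(1))
# tube points from depth
v,u=np.mgrid[185:212,216:262]
P=np.array([pt(t,a,b,r=0) if t['depth'][b,a]>0 else [0,0,0] for a,b in zip(u.ravel(),v.ravel())])
P=P[(P[:,2]>70)&(P[:,2]<185)&(P[:,1]<60)]; print(len(P),P.min(0),P.max(0))
c=P.mean(0); d=np.linalg.svd(P-c)[2][0]; print('tube dir',c.round(1),d.round(3), np.degrees(np.arctan2(d[1],d[0])),np.degrees(np.arcsin(d[2])))
a,b=pt(s,363.3,171.7,160),pt(s,406.7,185,160); print('edge',a.round(1),b.round(1),np.degrees(np.arctan2(*(b-a)[[1,0]])))
# crankcase top plane points
v,u=np.mgrid[165:250,140:235]
Q=np.array([pt(t,a,b,r=0) if t['depth'][b,a]>0 else [0,0,0] for a,b in zip(u.ravel(),v.ravel())])
Q=Q[(abs(Q[:,2]-160)<5)]; print('top',len(Q),cv2.minAreaRect(Q[:,:2].astype(np.float32)))
Q=Q[abs(Q-np.median(Q,0)).max(1)<75]; print(np.median(Q,0),cv2.minAreaRect(Q[:,:2].astype(np.float32)))
for n,q in(('bottle',(294,118)),('pots',(433,135))): print(n,pt(t,*q).round(1))
"
```

```text
stub,collar,tip [[463.2, -305.3, 16.0], [454.2, -234.5, 16.0], [430.3, -85.4, 16.0]]
depth handle [ 456.5 -267.2   30.2] collar [ 452.6 -232.7   26.2]
mouth top [570.7  62.6 159. ] [574.1  64.2 147.2] scene [575.5  66.5 159. ] [570.   79.4 140.7]
tri [572.8  64.4 157.4]
6 [567.86310393  59.04565905 148.66600402] [578.46873843  59.47317838 150.64537734]
tube dir [573.   59.2 149.4] [-0.996 -0.036  0.081] -177.91820310606656 4.674024963105946
edge [502.5 134.8 160. ] [619.7 159.8 160. ] 12.053799892949025
top 1283 ((544.23583984375, 201.5532684326172), (117.96947479248047, 91.90602111816406), 12.021655082702637)
[544.84102559 201.15659035 156.51129915] ((544.23583984375, 201.5532684326172), (117.96947479248047, 91.90602111816406), 12.021655082702637)
bottle [722.4 -18.9 169.5]
pots [ 705.5 -310.1  118.8]
```

```bash
cat >> h.py <<'E'
def to(p,yaw):
    s=ctrl.read_state(); d=np.array(p)-s['tcp_pos']; y=s['tool_rot'][2]; a=np.radians(y); c,n=np.cos(a),np.sin(a)
    print('to',np.round(p,1),yaw,'dx %.2f dy %.2f dz %.2f yaw %.2f'%((d[0]*c+d[1]*n)/25,(d[0]*n-d[1]*c)/25,-d[2]/25,-((yaw-y+180)%360-180)/8))
def st():
    s=ctrl.read_state(); print(round(s['time_s'],2),s['tcp_pos'].round(1),s['tool_rot'].round(2),'F',s['force'].round(1),'w %.1f f %.1f'%(s['grip_width'],s['gripper_force']),'j',s['joints'].round(0))
E
python3 -c "
from h import *
to((458.6,-271.1,160),98.5)"
```

```text
to [ 458.6 -271.1  160. ] 98.5 dx 11.86 dy -4.29 dz 2.83 yaw -9.11
```

Call:
{"name": "drive_tool", "arguments": {"moves": [{"dx":11.85,"dy":-4.3,"dz":2.8,"yaw":-9.1,"grip":0},{"dx":11.85,"dy":-4.3,"dz":2.8,"yaw":-9.1,"grip":0},{"dx":11.85,"dy":-4.3,"dz":2.8,"yaw":-9.1,"grip":0},{"dx":11.85,"dy":-4.3,"dz":2.8,"yaw":-9.1,"grip":0},{"dx":11.85,"dy":-4.3,"dz":2.8,"yaw":-9.1,"grip":0}]}}

```text
time_s: 0.72
tcp_pos: [452.4, -276.6, 163.0]
tool_rot: [-180.0, -0.0, 79.7]
force: [0.5, -1.7, 0.1]
grip_width: 85.4
gripper_force: 0.0
```

```bash
python3 -c "
from h import *
st(); to((458.6,-271.1,160),98.5)"
```

```text
0.72 [ 452.4 -276.6  163. ] [-179.99   -0.     79.67] F [ 0.5 -1.7  0.1] w 85.4 f 0.0 j [-35.  19.  95.  -0.  67. -25.]
to [ 458.6 -271.1  160. ] 98.5 dx 0.26 dy 0.21 dz 0.12 yaw -2.35
```

Call:
{"name": "drive_tool", "arguments": {"moves": [{"dx":0.1,"dy":0.1,"dz":0.1,"yaw":-2.3,"grip":60},{"dx":0.1,"dy":0.1,"dz":0.1,"yaw":-2.3,"grip":60},{"dx":0.1,"dy":0.1,"dz":0.1,"yaw":-2.3,"grip":60}]}}

```text
time_s: 1.1
tcp_pos: [454.2, -276.0, 160.7]
tool_rot: [-180.0, -0.0, 97.7]
force: [0.0, -0.8, 0.3]
grip_width: 65.4
gripper_force: 0.0
```

```bash
python3 -c "
from h import *
im=grab('wrist'); st(); save(im,'wrist1'); print(np.linalg.inv(im['camera_from_world']).round(2).tolist()); to((458.6,-271.1,160),98.5)
for s in (-77,-40,0,150): print(s,px(im,[452.7-.148*s,-231.5+.989*s,16]).round(0))"
```

```text
1.15 [ 454.1 -276.2  160.8] [-1.7998e+02 -2.0000e-02  9.7530e+01] F [ 0.1  0.8 -0. ] w 65.1 f 0.0 j [-35.  19.  95.  -0.  66. -43.]
[[0.99, 0.13, 0.04, 443.65], [0.13, -0.94, -0.31, -197.67], [-0.0, 0.31, -0.95, 302.43], [0.0, 0.0, 0.0, 1.0]]
to [ 458.6 -271.1  160. ] 98.5 dx 0.18 dy 0.21 dz 0.03 yaw -0.12
-77 [325. 268.]
-40 [325. 221.]
0 [324. 166.]
150 [322. -93.]
```

View pics/wrist1.png

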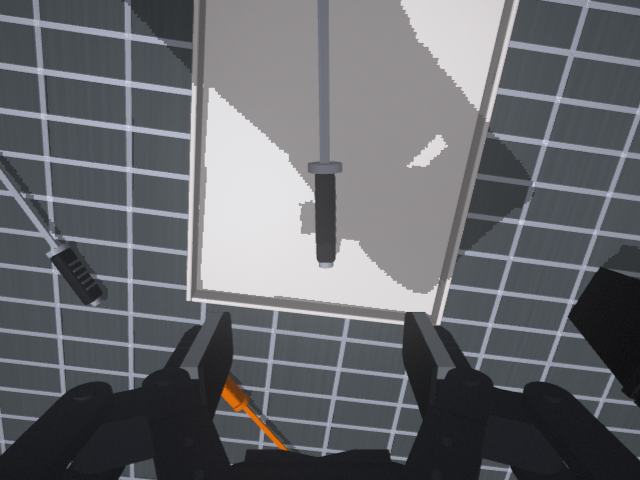

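Wrist view: collar at (325,167), stub end at (326,267), within 1 px of the prediction, so the pose holds. Descending.

Call:
{"name": "drive_tool", "arguments": {"moves": [{"dx":0.18,"dy":0.2,"dz":2,"yaw":-0.1,"grip":140},{"dx":0.18,"dy":0.2,"dz":4,"yaw":-0.1,"grip":140},{"dx":0.18,"dy":0.2,"dz":5.2,"yaw":-0.1,"grip":140},{"dx":0.18,"dy":0.2,"dz":5.6,"yaw":-0.1,"grip":140},{"dx":0.18,"dy":0.2,"dz":5.6,"yaw":-0.1,"grip":140}]}}

```text
time_s: 1.78
tcp_pos: [458.6, -271.3, 21.3]
tool_rot: [180.0, 0.0, 98.4]
force: [-1.1, 0.0, 0.9]
grip_width: 38.8
gripper_force: 0.0
```

```bash
python3 -c "
from h import *
st(); to((458.6,-271.1,7),98.5)"
```

```text
1.77 [ 458.6 -271.3   21.3] [180.     0.    98.43] F [-1.1  0.   0.9] w 38.8 f 0.0 j [-35.  31. 100.   0.  50. -43.]
to [ 458.6 -271.1    7. ] 98.5 dx 0.01 dy -0.00 dz 0.57 yaw -0.01
```

Call:
{"name": "drive_tool", "arguments": {"moves": [{"dz":0.55,"grip":140},{"dz":0.57,"grip":140},{"dz":0.57,"grip":255},{"dz":0.57,"grip":255},{"dz":0.57,"grip":255}], "force": 30}}

```text
invalid input at $.moves[0]: expected keys dx, dy, dz, yaw, grip
```

Call:
{"name": "drive_tool", "arguments": {"moves": [{"grip":255},{"grip":255},{"dz":-1.5,"grip":255},{"dz":-3.5,"grip":255},{"dz":-5.5,"grip":255}]}}

```text
invalid input at $.moves[0]: expected keys dx, dy, dz, yaw, grip
```

```bash
python3 -c "
from h import *
st(); im=grab('wrist'); save(im,'w2'); im=grab('scene'); save(im,'s2',(200,180,360,320),4)
u,v=px(im,ctrl.read_state()['tcp_pos']);print(u,v)"
```

```text
1.77 [ 458.6 -271.3   21.3] [180.     0.    98.43] F [-1.1  0.   0.9] w 38.8 f 0.0 j [-35.  31. 100.   0.  50. -43.]
261.5617409706136 300.3676234480356
```

All five keys are needed in each row.

Call:
{"name": "drive_tool", "arguments": {"moves": [{"dx":0,"dy":0,"dz":0.55,"yaw":0,"grip":140},{"dx":0,"dy":0,"dz":0.57,"yaw":0,"grip":140},{"dx":0,"dy":0,"dz":0.57,"yaw":0,"grip":255},{"dx":0,"dy":0,"dz":0.57,"yaw":0,"grip":255},{"dx":0,"dy":0,"dz":0.57,"yaw":0,"grip":255}], "force": 30}}

```text
time_s: 2.5
tcp_pos: [458.7, -271.2, 7.0]
tool_rot: [180.0, 0.0, 98.5]
force: [-0.6, -0.3, 0.8]
grip_width: 13.5
gripper_force: 30.9
```

Call:
{"name": "drive_tool", "arguments": {"moves": [{"dx":0,"dy":0,"dz":0,"yaw":0,"grip":255},{"dx":0,"dy":0,"dz":0,"yaw":0,"grip":255},{"dx":0,"dy":0,"dz":0,"yaw":0,"grip":255}]}}

```text
time_s: 2.88
tcp_pos: [458.7, -271.2, 7.0]
tool_rot: [180.0, 0.0, 98.5]
force: [0.5, -0.5, 5.7]
grip_width: 13.2
gripper_force: 31.3
```

Gripped (13.2 mm, the handle's thickness). The tool can't tilt, so the stick must pivot 40° in the pads. I'll bring the blade level under the slanting tube and raise the handle until the blade lies parallel to the tube's underside. First lift it clear.

Call:
{"name": "drive_tool", "arguments": {"moves": [{"dx":0,"dy":0,"dz":-1,"yaw":0,"grip":255},{"dx":0,"dy":0,"dz":-2.2,"yaw":-0.2,"grip":255},{"dx":0,"dy":0,"dz":-3.1,"yaw":-0.4,"grip":255},{"dx":0,"dy":0,"dz":-3.1,"yaw":-0.4,"grip":255}]}}

```text
time_s: 3.38
tcp_pos: [459.0, -271.4, 85.3]
tool_rot: [179.9, 0.1, 101.7]
force: [-0.2, 0.7, -1.4]
grip_width: 13.1
gripper_force: 30.7
```

```bash
cat >> h.py <<'E'
M=np.array([573,65,159.]); H=np.array([np.cos(np.radians(-78)),np.sin(np.radians(-78)),0])
def tcp(h,z,off=9,lat=0):  # TCP so that the pivot is at outward distance h from mouth, height z (world)
    p=M+h*H; p[2]=z-off; return p
E
python3 -c "
from h import *
st(); to(tcp(190,94),102); to(tcp(140,94),102)"
```

```text
3.38 [ 459.  -271.4   85.3] [1.7991e+02 9.0000e-02 1.0171e+02] F [-0.2  0.7 -1.4] w 13.1 f 30.7 j [-35.  25.  98.  -0.  57. -46.]
to [ 612.5 -120.8   85. ] 102 dx 4.65 dy 7.23 dz 0.01 yaw -0.04
to [602.1 -71.9  85. ] 102 dx 6.65 dy 7.22 dz 0.01 yaw -0.04
```

Call:
{"name": "drive_tool", "arguments": {"moves": [{"dx":1.1,"dy":1.7,"dz":0,"yaw":0,"grip":255},{"dx":2.3,"dy":3.6,"dz":0,"yaw":0,"grip":255},{"dx":3.5,"dy":5.5,"dz":0,"yaw":0,"grip":255},{"dx":4.65,"dy":7.23,"dz":0,"yaw":0,"grip":255},{"dx":4.65,"dy":7.23,"dz":0,"yaw":0,"grip":255}]}}

```text
time_s: 4.0
tcp_pos: [612.9, -117.8, 82.2]
tool_rot: [-179.9, -0.1, 101.9]
force: [-0.9, -0.3, -1.0]
grip_width: 13.3
gripper_force: 30.7
```

```bash
python3 -c "
from h import *
im=grab('top'); s=grab('scene'); st(); to(tcp(140,94),102)
a=im['frame'][160:300,190:350];b=s['frame'][165:275,300:430]
f=np.hstack([cv2.resize(a,(400,350),interpolation=2),cv2.resize(b,(400,350),interpolation=2)]); cv2.imwrite('pics/m1.png',f[:,:,::-1])
for q in (0,150): p=tcp(190-40-q,94,0); print(((px(im,p)-[190,160])*2.5).round(),((px(s,p)-[300,165])*[400/130,350/110]+[400,0]).round())"
```

```text
4.1 [ 611.2 -120.3   82.6] [-1.7987e+02 -5.0000e-02  1.0174e+02] F [-0.5 -0.4 -0.7] w 13.4 f 30.7 j [-15.  35.  82.  -0.  63. -26.]
to [602.1 -71.9  85. ] 102 dx 1.97 dy 0.04 dz -0.10 yaw -0.03
[337.  61.] [556. 306.]
[164.  97.] [616. 162.]
```

View pics/m1.png

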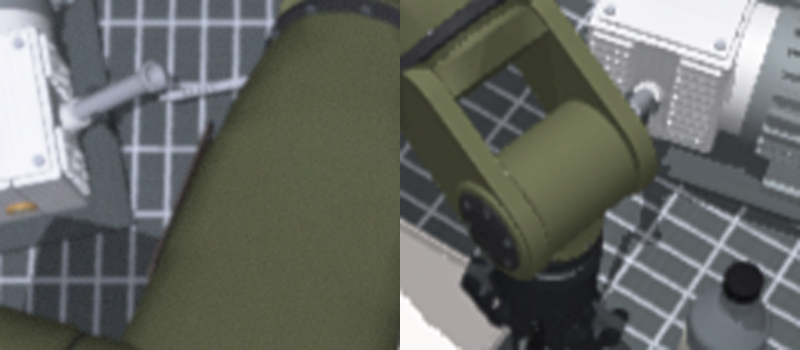

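Left: blade tip at crop (165,97) next to the tube mouth, matching the model (164,97). Right: the arm hides the stick. Advancing under the tube.

Call:
{"name": "drive_tool", "arguments": {"moves": [{"dx":0.8,"dy":0.03,"dz":-0.05,"yaw":0,"grip":255},{"dx":1.6,"dy":0.04,"dz":-0.05,"yaw":0,"grip":255},{"dx":1.97,"dy":0.04,"dz":-0.05,"yaw":0,"grip":255},{"dx":1.97,"dy":0.04,"dz":-0.05,"yaw":0,"grip":255}]}}

```text
time_s: 4.6
tcp_pos: [602.8, -71.5, 85.7]
tool_rot: [180.0, 0.0, 101.8]
force: [-0.1, -0.3, -1.2]
grip_width: 13.3
gripper_force: 30.7
```

```bash
python3 -c "
from h import *
st()
for a in (10,20,30,38,41): r=np.radians(a); to(tcp(-50+190*np.cos(r),98.5+190*np.sin(r)-0.02*0),102)"
```

```text
4.6 [602.8 -71.5  85.7] [1.7999e+02 1.0000e-02 1.0177e+02] F [-0.1 -0.3 -1.2] w 13.3 f 30.7 j [-10.  33.  85.  -0.  62. -22.]
to [601.5 -69.1 122.5] 102 dx 0.10 dy -0.03 dz -1.47 yaw -0.03
to [599.7 -60.7 154.5] 102 dx 0.45 dy -0.03 dz -2.75 yaw -0.03
to [596.8 -47.  184.5] 102 dx 1.01 dy -0.04 dz -3.95 yaw -0.03
to [593.7 -32.5 206.5] 102 dx 1.60 dy -0.04 dz -4.83 yaw -0.03
to [592.4 -26.4 214.2] 102 dx 1.85 dy -0.04 dz -5.14 yaw -0.03
```

Call:
{"name": "drive_tool", "arguments": {"moves": [{"dx":0.02,"dy":0,"dz":-0.7,"yaw":0,"grip":255},{"dx":0.1,"dy":-0.03,"dz":-1.47,"yaw":0,"grip":255},{"dx":0.25,"dy":-0.03,"dz":-2.1,"yaw":0,"grip":255},{"dx":0.45,"dy":-0.03,"dz":-2.75,"yaw":0,"grip":255}]}}

```text
time_s: 5.1
tcp_pos: [600.0, -61.4, 155.8]
tool_rot: [180.0, 0.0, 101.7]
force: [-0.0, -1.8, -1.5]
grip_width: 13.4
gripper_force: 30.3
```

Call:
{"name": "drive_tool", "arguments": {"moves": [{"dx":0.27,"dy":0,"dz":-0.6,"yaw":0,"grip":255},{"dx":0.56,"dy":0,"dz":-1.2,"yaw":0,"grip":255},{"dx":0.85,"dy":0,"dz":-1.65,"yaw":0,"grip":255},{"dx":1.15,"dy":0,"dz":-2.08,"yaw":0,"grip":255},{"dx":1.15,"dy":0,"dz":-2.08,"yaw":0,"grip":255}]}}

```text
time_s: 5.72
tcp_pos: [594.2, -32.4, 207.0]
tool_rot: [179.9, -0.0, 101.8]
force: [-0.2, -0.4, -1.7]
grip_width: 13.3
gripper_force: 30.7
```

```bash
python3 -c "
from h import *
im=grab('top'); s=grab('scene'); w=grab('wrist'); st(); r=np.radians(40); to(tcp(-50+190*np.cos(r),98.5+190*np.sin(r)),102)
a=im['frame'][160:260,200:320];b=s['frame'][150:250,330:450];
f=np.hstack([cv2.resize(x,(265,220),interpolation=2) for x in(a,b)]+[cv2.resize(w['frame'],(265,220),interpolation=3)]); cv2.imwrite('pics/m2.png',f[:,:,::-1])"
```

```text
5.88 [593.9 -33.1 205.8] [-1.7996e+02 -3.0000e-02  1.0171e+02] F [ 0.1 -0.8 -1.1] w 13.2 f 30.7 j [ -7.  24.  81.   0.  75. -18.]
to [592.9 -28.5 211.6] 102 dx 0.19 dy -0.00 dz -0.23 yaw -0.04
```

View pics/m2.png

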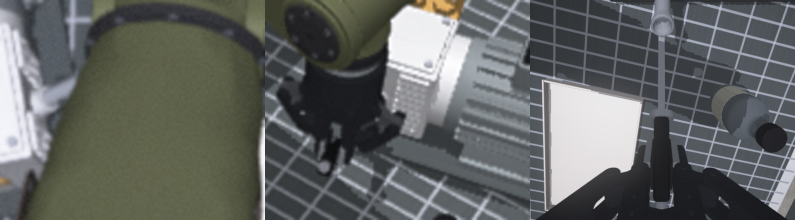

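```bash
python3 -c "
from h import *
w=load('wrist'); s=ctrl.read_state(); piv=s['tcp_pos']+[0,0,9]; y=np.radians(101.71); d=np.array([np.cos(y),np.sin(y),0])
for t in (0,30,36,40,44):
  r=np.radians(t); ax=d*np.cos(r)-np.array([0,0,np.sin(r)])
  print(t,[px(w,piv+ax*(40+q)).round(0).tolist() for q in(-77,-3,100)])
for v in (40,60,90,130,170,210): print(v,[pt(w,u,v,r=0).round(0).tolist() for u in (314,318,322)])
save(w,'w3',(220,0,420,300),2.5); print('mouth',px(w,M))
"
```

```text
0 [[318.0, 418.0], [318.0, 243.0], [318.0, -126.0]]
30 [[317.0, 444.0], [318.0, 240.0], [318.0, 15.0]]
36 [[317.0, 447.0], [318.0, 243.0], [318.0, 39.0]]
40 [[317.0, 448.0], [318.0, 245.0], [318.0, 55.0]]
44 [[317.0, 448.0], [318.0, 248.0], [318.0, 71.0]]
40 [[570.0, 72.0, 164.0], [571.0, 76.0, 141.0], [573.0, 77.0, 141.0]]
60 [[571.0, 67.0, 147.0], [573.0, 67.0, 148.0], [575.0, 68.0, 147.0]]
90 [[574.0, 54.0, 148.0], [576.0, 55.0, 148.0], [578.0, 55.0, 147.0]]
130 [[578.0, 37.0, 159.0], [579.0, 38.0, 160.0], [581.0, 38.0, 160.0]]
170 [[581.0, 22.0, 172.0], [583.0, 22.0, 172.0], [584.0, 22.0, 171.0]]
210 [[584.0, 7.0, 184.0], [586.0, 7.0, 182.0], [587.0, 8.0, 183.0]]
mouth [316.42397193  62.03022527]
```

View pics/w3.png

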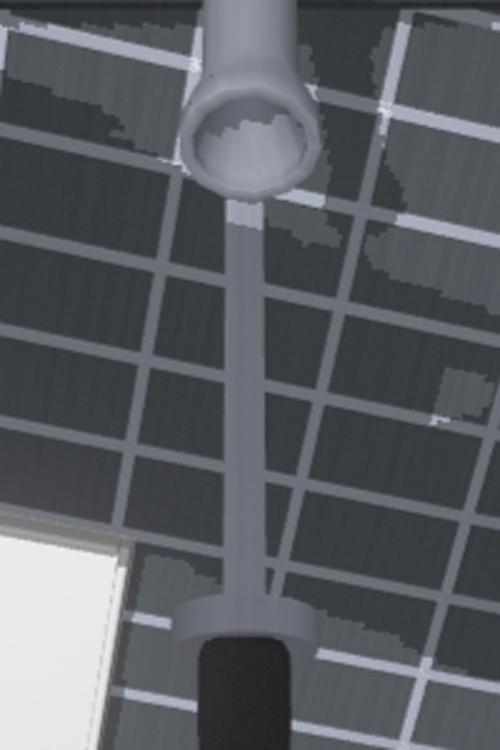

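```bash
python3 -c "
from h import *
w=load('wrist')
print('z159',pt(w,320.4,55,159).round(1))
for c in [(183,140),(187,140),(316,140),(320,140),(251,190),(251,195),(251,84),(251,80),(200,110),(302,110),(205,175),(298,175)]:
  u,v=220+c[0]/2.5,c[1]/2.5; print(c,pt(w,u,v,r=0).round(1))
for n in('tilt',):
  P=[]
  for v in range(85,235,5): P.append(pt(w,317.6,v,r=0))
  P=np.array(P); P=P[P[:,2]>130]; c=P.mean(0); d=np.linalg.svd(P-c)[2][0]; print('blade',c.round(1),d.round(3),np.degrees(np.arcsin(d[2])),np.degrees(np.arctan2(d[1],d[0])))
r=np.radians(43); to(tcp(-50+190*np.cos(r),98.5+190*np.sin(r)),102)
r=np.radians(45); to(tcp(-50+190*np.cos(r),98.5+190*np.sin(r)),102)
"
```

```text
z159 [574.1  68.  159. ]
(183, 140) [562.9  65.3 159.3]
(187, 140) [563.6  65.2 160.7]
(316, 140) [585.   69.9 158.7]
(320, 140) [585.7  70.1 158.8]
(251, 190) [575.7  60.7 149.9]
(251, 195) [575.9  59.8 150.3]
(251, 84) [572.7  74.6 167.5]
(251, 80) [572.5  75.3 167. ]
(200, 110) [565.1  69.9 162.9]
(302, 110) [581.6  73.2 163.4]
(205, 175) [567.3  61.1 153.7]
(298, 175) [583.4  64.5 153.1]
blade [581.3  27.4 167.8] [ 0.166 -0.796  0.581] 35.55306770388508 -78.23810169542605
to [591.5 -22.  219.1] 102 dx 0.45 dy -0.00 dz -0.53 yaw -0.04
to [590.5 -17.5 223.9] 102 dx 0.64 dy -0.01 dz -0.72 yaw -0.04
```

Wrist view: the rim is centred at crop (251,138) with the blade passing under it. The rim fit gives the mouth at (574.3, 67.7, 159), and the blade tilt is 35.5°. Raising a bit more.

Call:
{"name": "drive_tool", "arguments": {"moves": [{"dx":0.2,"dy":0,"dz":-0.25,"yaw":0,"grip":255},{"dx":0.35,"dy":0,"dz":-0.43,"yaw":0,"grip":255},{"dx":0.35,"dy":0,"dz":-0.43,"yaw":0,"grip":255}]}}

```text
time_s: 6.25
tcp_pos: [592.3, -24.3, 217.3]
tool_rot: [180.0, 0.0, 101.7]
force: [-0.7, -0.9, -2.1]
grip_width: 13.4
gripper_force: 30.6
```

```bash
sed -i 's/^M=.*; H/M=np.array([574.3,67.7,159.]); H/' h.py
cat >> h.py <<'E'
def blade():
    w=grab('wrist'); st(); T=np.linalg.inv(w['camera_from_world'])
    v,u=np.mgrid[0:300,295:345]; D=w['depth'][v,u]; q=np.stack([(u-w['cx'])/w['fx']*D,(v-w['cy'])/w['fy']*D,D],-1).reshape(-1,3)@T[:3,:3].T+T[:3,3]
    s=ctrl.read_state(); y=np.radians(s['tool_rot'][2]); f=np.array([np.cos(y),np.sin(y)]); l=np.array([-f[1],f[0]])
    r=q-(s['tcp_pos']+[0,0,9]); a=r[:,:2]@f; b=r[:,:2]@l
    k=(abs(b)<5)&(a>38)&(a<130)&(q[:,2]>s['tcp_pos'][2]-110)&(D.ravel()>0)
    P=q[k]
    for _ in range(4):
        c=P.mean(0); d=np.linalg.svd(P-c,full_matrices=False)[2][0]; e=np.linalg.norm(np.cross(P-c,d),axis=1); P=P[e<max(4.5,e.mean()*1.5)]
    d*=np.sign(d[2]); piv=s['tcp_pos']+[0,0,9]; t=(piv-c)@d; off=(c+t*d-piv)
    print('blade n',len(P),'tilt %.1f yaw %.1f'%(np.degrees(np.arcsin(d[2])),np.degrees(np.arctan2(-d[1],-d[0]))),'off piv',off.round(1),'rms %.1f'%e.mean())
    return w,c,d
E
python3 -c "
from h import *
blade()"
```

```text
6.3 [592.3 -24.5 217.2] [179.99   0.   101.73] F [ 0.   0.2 -0.3] w 13.3 f 30.8 j [ -6.  23.  81.   0.  76. -18.]
blade n 2773 tilt 27.4 yaw 101.6 off piv [  1.6  -9.6 -18.7] rms 4.7
```

```bash
sed -i 's/(abs(b)<5)&(a>38)&(a<130)/(abs(b)<2.5)\&(a>amin)\&(a<amax)/; s/^def blade():/def blade(amin=42,amax=82):/; s/max(4.5,e.mean()\*1.5)/max(2.6,e.mean()*1.3)/' h.py
python3 -c "
from h import *
w,c,d=blade(); print(c,d)"
```

```text
6.35 [592.3 -24.5 217.1] [179.99  -0.   101.72] F [-0.1 -0.1 -2. ] w 13.5 f 30.8 j [ -6.  23.  81.   0.  76. -18.]
blade n 1033 tilt 40.7 yaw 102.0 off piv [ 0.8 -1.9 -2.4] rms 1.4
[579.96987486  35.28083154 169.46755725] [ 0.15753147 -0.74210453  0.65150955]
```

```bash
cat >> h.py <<'E'
A=H*np.cos(np.radians(40))+np.array([0,0,np.sin(np.radians(40))]); UP=-H*np.sin(np.radians(40))+np.array([0,0,np.cos(np.radians(40))]); L=np.cross(A,UP)
def rel(c,d):  # tip position relative to mouth in (along outward, up-perp, lateral)
    s=ctrl.read_state(); n=np.cross(np.cross(d,[0,0,1]),d); n/=np.linalg.norm(n); c=c-1.25*n
    piv=s['tcp_pos']+[0,0,9]; tip=c+((piv-c)@d-190)*d; r=tip-M; out=np.array([r@A,r@UP,r@L])
    print('tip rel along,up,lat',out.round(1)); return tip
E
python3 -c "
from h import *
w,c,d=blade(); tip=rel(c,d); p=ctrl.read_state()['tcp_pos']
o=tip-M
to(p+A*(25-o@A),102); to(p+M+A*25-tip,102); to(p+M-A*12-tip,102)"
```

```text
6.4 [592.3 -24.6 217.1] [ 1.7999e+02 -1.0000e-02  1.0171e+02] F [-0.6 -0.1 -0.9] w 13.4 f 30.8 j [ -6.  23.  81.   0.  76. -18.]
blade n 1038 tilt 40.5 yaw 101.9 off piv [ 0.8 -2.1 -2.5] rms 1.4
tip rel along,up,lat [-74.8 -15.4   1.1]
to [608.2 -99.4 281.2] 102 dx -3.06 dy 0.02 dz -2.57 yaw -0.04
to [607.2 -89.4 293.1] 102 dx -2.66 dy 0.06 dz -3.04 yaw -0.04
to [601.3 -61.7 269.3] 102 dx -1.53 dy 0.05 dz -2.09 yaw -0.04
```

Call:
{"name": "drive_tool", "arguments": {"moves": [{"dx":-0.9,"dy":0,"dz":-0.72,"yaw":0,"grip":255},{"dx":-1.9,"dy":0,"dz":-1.55,"yaw":0,"grip":255},{"dx":-3.06,"dy":0.02,"dz":-2.57,"yaw":0,"grip":255},{"dx":-2.66,"dy":0.06,"dz":-3.04,"yaw":-0.04,"grip":255},{"dx":-2.66,"dy":0.06,"dz":-3.04,"yaw":-0.04,"grip":255}]}}

```text
time_s: 7.02
tcp_pos: [607.4, -88.6, 293.6]
tool_rot: [179.9, 0.0, 102.1]
force: [0.9, -0.1, -1.4]
grip_width: 13.1
gripper_force: 30.9
```

```bash
python3 -c "
from h import *
w,c,d=blade(42,100); tip=rel(c,d); p=ctrl.read_state()['tcp_pos']
to(p+M-A*12-tip,102); save(w,'w4',(220,0,420,300),2)"
```

```text
7.08 [607.2 -88.6 292.7] [-1.8000e+02 -1.0000e-02  1.0209e+02] F [ 0.5 -0.1 -1.1] w 13.6 f 30.9 j [-12.  23.  71.   0.  86. -24.]
blade n 1418 tilt 40.4 yaw 101.8 off piv [-0.  -1.9 -2.1] rms 1.4
tip rel along,up,lat [24.1  1.2  0.2]
to [601.8 -62.2 268.6] 102 dx 1.08 dy 0.01 dz 0.96 yaw 0.01
```

View pics/w4.png

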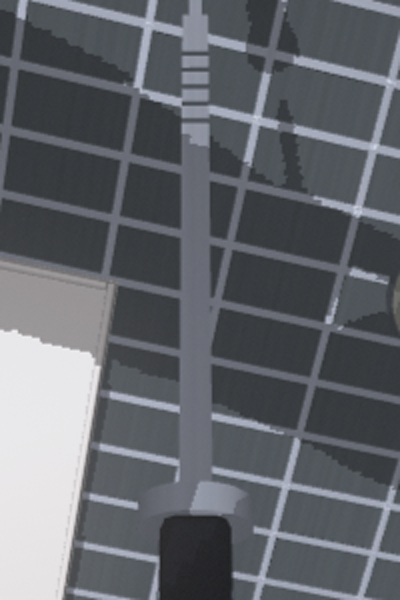

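The blade points straight at the tube, marks up. Going in.

Call:
{"name": "drive_tool", "arguments": {"moves": [{"dx":0.4,"dy":0,"dz":0.38,"yaw":0,"grip":255},{"dx":0.75,"dy":0.01,"dz":0.68,"yaw":0,"grip":255},{"dx":1.08,"dy":0.01,"dz":0.96,"yaw":0,"grip":255},{"dx":1.08,"dy":0.01,"dz":0.96,"yaw":0,"grip":255}]}}

```text
time_s: 7.58
tcp_pos: [601.6, -62.1, 268.3]
tool_rot: [-179.9, -0.0, 102.1]
force: [0.4, -0.0, -0.7]
grip_width: 13.8
gripper_force: 30.9
```

```bash
python3 -c "
from h import *
w,c,d=blade(42,100); tip=rel(c,d); p=ctrl.read_state()['tcp_pos']
to(p+M-A*40-tip,102); save(w,'w5',(220,0,420,200),3)"
```

```text
7.62 [601.8 -62.6 268.9] [-1.7998e+02 -1.0000e-02  1.0207e+02] F [ 0.2 -0.7 -0.2] w 13.5 f 30.9 j [ -9.  23.  74.  -0.  83. -21.]
blade n 1417 tilt 40.4 yaw 101.8 off piv [ 0.2 -2.3 -2.7] rms 1.4
tip rel along,up,lat [-11.6  -0.7   0. ]
to [597.2 -40.8 251.1] 102 dx 0.89 dy 0.00 dz 0.71 yaw 0.01
```

View pics/w5.png

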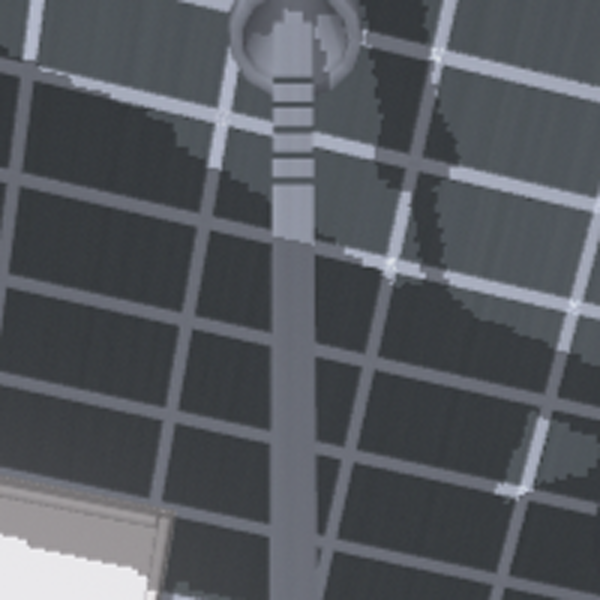

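The tip is inside the flare, centred (tip at crop (294,15), mouth about (295,35)), with no contact force. Pushing on along the axis.

Call:
{"name": "drive_tool", "arguments": {"moves": [{"dx":0.35,"dy":0,"dz":0.28,"yaw":0,"grip":255},{"dx":0.7,"dy":0,"dz":0.56,"yaw":0,"grip":255},{"dx":1.05,"dy":0,"dz":0.86,"yaw":0,"grip":255},{"dx":1.4,"dy":0,"dz":1.15,"yaw":0,"grip":255},{"dx":1.4,"dy":0,"dz":1.15,"yaw":0,"grip":255}]}}

```text
time_s: 8.25
tcp_pos: [594.3, -28.0, 239.6]
tool_rot: [-179.9, -0.0, 102.1]
force: [0.1, -0.5, -1.4]
grip_width: 13.4
gripper_force: 30.9
```

```bash
python3 -c "
from h import *
w,c,d=blade(42,90); tip=rel(c,d); p=ctrl.read_state()['tcp_pos']
to(p+M-A*100-tip,102); to(p+M-A*150-tip,102)"
```

```text
8.3 [594.5 -28.4 240.2] [-179.99   -0.    102.06] F [ 0.5  0.2 -0.8] w 13.4 f 30.9 j [ -6.  23.  79.  -0.  79. -18.]
blade n 1208 tilt 40.4 yaw 101.7 off piv [ 0.1 -2.3 -2.7] rms 1.4
tip rel along,up,lat [-56.7  -0.3  -0.1]
to [587.6   4.1 212.6] 102 dx 1.33 dy -0.00 dz 1.10 yaw 0.01
to [579.6  41.6 180.4] 102 dx 2.87 dy 0.00 dz 2.39 yaw 0.01
```

Call:
{"name": "drive_tool", "arguments": {"moves": [{"dx":0.5,"dy":0,"dz":0.41,"yaw":0,"grip":255},{"dx":1.0,"dy":0,"dz":0.83,"yaw":0,"grip":255},{"dx":1.5,"dy":0,"dz":1.24,"yaw":0,"grip":255},{"dx":2.0,"dy":0,"dz":1.66,"yaw":0,"grip":255},{"dx":2.4,"dy":0,"dz":2.0,"yaw":0,"grip":255}]}}

```text
time_s: 8.93
tcp_pos: [581.8, 30.9, 189.4]
tool_rot: [-180.0, -0.0, 102.1]
force: [0.2, -0.5, -2.2]
grip_width: 13.4
gripper_force: 30.9
```

```bash
python3 -c "
from h import *
st(); p=ctrl.read_state()['tcp_pos']; to((579.6,41.6,180.4),102); to(np.array((579.6,41.6,180.4))-3*A,102)"
```

```text
8.93 [581.8  30.9 189.4] [-1.7997e+02 -1.0000e-02  1.0206e+02] F [ 0.2 -0.5 -2.2] w 13.4 f 30.9 j [ -1.  23.  85.   0.  72. -13.]
to [579.6  41.6 180.4] 102 dx 0.44 dy 0.00 dz 0.36 yaw 0.01
to [579.1  43.8 178.5] 102 dx 0.53 dy 0.00 dz 0.44 yaw 0.01
```

Call:
{"name": "drive_tool", "arguments": {"moves": [{"dx":0.22,"dy":0,"dz":0.18,"yaw":0,"grip":255},{"dx":0.44,"dy":0,"dz":0.36,"yaw":0,"grip":255},{"dx":0.53,"dy":0,"dz":0.44,"yaw":0,"grip":255},{"dx":0.53,"dy":0,"dz":0.44,"yaw":0,"grip":255}]}}

```text
time_s: 9.43
tcp_pos: [579.3, 42.9, 179.3]
tool_rot: [180.0, 0.0, 102.0]
force: [-0.1, 0.3, 0.1]
grip_width: 12.9
gripper_force: 30.9
```

```bash
python3 -c "
from h import *
w=grab('wrist'); st(); save(w,'w6',(220,100,420,480),1.5)
p=M+0*A; print('mouth px',px(w,M),'handle end',px(w,M+71*A))
for v in range(215,300,8): print(v,pt(w,318,v,r=0).round(1), end=' ')"
```

```text
9.47 [579.4  42.8 179.4] [179.99   0.   102.03] F [ 0.2 -0.1 -0.9] w 13.2 f 30.9 j [  1.  24.  85.  -0.  71. -11.]
mouth px [318.28962832 247.68549037] handle end [318.28617727 432.78324675]
215 [571.3  81.3 157.9] 223 [571.8  78.7 160.9] 231 [572.2  76.7 165.6] 239 [572.9  73.9 167.1] 247 [573.2  72.2 172.1] 255 [573.8  69.4 173.2] 263 [574.3  67.3 176.3] 271 [574.7  65.1 178.9] 279 [575.3  62.4 180.2] 287 [575.8  60.1 182.4] 295 [576.2  58.1 184.8]
```

View pics/w6.png

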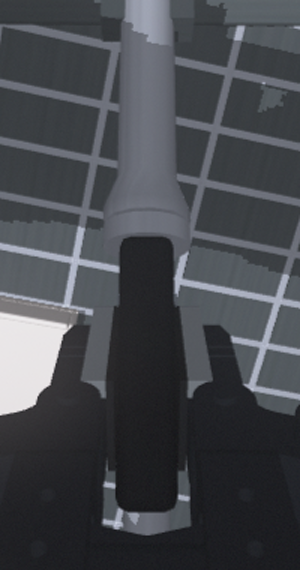

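I've now viewed 11 pictures, one over the limit of 10, so I won't view any more and will go by numbers. In the last one the collar looks nearly at the rim, but no contact force shows yet. Pushing on until it does.

Call:
{"name": "drive_tool", "arguments": {"moves": [{"dx":0.06,"dy":0,"dz":0.05,"yaw":0,"grip":255},{"dx":0.12,"dy":0,"dz":0.1,"yaw":0,"grip":255},{"dx":0.12,"dy":0,"dz":0.1,"yaw":0,"grip":255}]}}

```text
time_s: 9.85
tcp_pos: [579.2, 44.5, 178.1]
tool_rot: [179.9, 0.1, 102.0]
force: [-1.5, -10.1, 9.5]
grip_width: 13.1
gripper_force: 32.1
```

```bash
python3 -c "
from h import *
w=grab('wrist'); st()
# profile of surface heights along the tube (top line): along, up-perp
for v in range(196,300,6):
  q=pt(w,318,v,r=1)-M; print(v,(q@A).round(1),(q@UP).round(1),w['frame'][v,318].tolist())
"
```

```text
9.9 [579.2  44.5 178. ] [1.7991e+02 1.4000e-01 1.0199e+02] F [ -1.9 -10.1   7.9] w 13.2 f 32.1 j [  1.  24.  86.  -0.  71. -11.]
196 -22.8 7.2 [110, 114, 123]
202 -19.9 7.3 [109, 112, 121]
208 -17.0 7.4 [108, 112, 121]
214 -14.1 7.5 [109, 112, 123]
220 -11.2 8.0 [108, 112, 121]
226 -7.8 9.5 [106, 110, 120]
232 -4.6 10.5 [104, 107, 116]
238 -1.9 10.8 [109, 112, 121]
244 1.5 12.9 [110, 114, 125]
250 4.2 13.3 [111, 114, 125]
256 6.0 11.7 [87, 89, 97]
262 9.2 13.6 [36, 36, 38]
268 11.6 13.6 [36, 37, 40]
274 13.8 13.0 [36, 36, 40]
280 16.3 13.5 [37, 38, 41]
286 18.6 13.7 [38, 40, 43]
292 20.9 13.4 [36, 36, 41]
298 23.1 13.3 [34, 34, 38]
```

Seated: 13 N straight back along the axis, and the collar shows at 0 to 6 mm from the mouth. A slightly firmer push, then drawing it out along the axis.

Call:
{"name": "drive_tool", "arguments": {"moves": [{"dx":0.04,"dy":0,"dz":0.03,"yaw":0,"grip":255},{"dx":0.04,"dy":0,"dz":0.03,"yaw":0,"grip":255},{"dx":0.04,"dy":0,"dz":0.03,"yaw":0,"grip":255}]}}

```text
time_s: 10.28
tcp_pos: [579.2, 44.6, 178.0]
tool_rot: [179.9, 0.2, 102.0]
force: [-3.2, -15.5, 14.5]
grip_width: 13.1
gripper_force: 32.9
```

Call:
{"name": "drive_tool", "arguments": {"moves": [{"dx":-0.5,"dy":0,"dz":-0.42,"yaw":0,"grip":255},{"dx":-1.2,"dy":0,"dz":-1.0,"yaw":0,"grip":255},{"dx":-2.0,"dy":0,"dz":-1.68,"yaw":0,"grip":255},{"dx":-2.8,"dy":0,"dz":-2.35,"yaw":0,"grip":255},{"dx":-3.4,"dy":0,"dz":-2.85,"yaw":0,"grip":255}]}}

```text
time_s: 10.9
tcp_pos: [596.5, -37.8, 248.6]
tool_rot: [179.9, 0.0, 102.0]
force: [0.2, 0.7, -0.5]
grip_width: 13.6
gripper_force: 30.8
```

```bash
python3 -c "
from h import *
w,c,d=blade(42,90); tip=rel(c,d); p=ctrl.read_state()['tcp_pos']
to(p+M+A*22-tip,102)"
```

```text
10.95 [597.1 -39.  250. ] [1.7985e+02 7.0000e-02 1.0195e+02] F [ 0.  -2.3  0.6] w 13.7 f 30.9 j [ -7.  23.  77.  -0.  80. -19.]
blade n 1196 tilt 40.5 yaw 101.6 off piv [-0.  -2.4 -2.8] rms 1.4
tip rel along,up,lat [-42.1   0.1  -0.7]
to [606.6 -87.2 291.1] 102 dx -1.97 dy -0.03 dz -1.65 yaw -0.01
```

Call:
{"name": "drive_tool", "arguments": {"moves": [{"dx":-0.8,"dy":-0.02,"dz":-0.67,"yaw":0,"grip":255},{"dx":-1.6,"dy":-0.03,"dz":-1.34,"yaw":0,"grip":255},{"dx":-2.2,"dy":-0.03,"dz":-1.85,"yaw":0,"grip":255},{"dx":-2.2,"dy":-0.03,"dz":-1.85,"yaw":0,"grip":255}]}}

```text
time_s: 11.45
tcp_pos: [607.1, -90.9, 293.9]
tool_rot: [179.9, 0.0, 102.0]
force: [-0.8, -0.0, -1.4]
grip_width: 13.3
gripper_force: 30.9
```

```bash
python3 -c "
from h import *
w,c,d=blade(42,100); tip=rel(c,d); p=ctrl.read_state()['tcp_pos']; b=p+M-tip
print('raise');to(b+A*28+UP*20,102); to(b-A*30+UP*20,102)
K=M+UP*12.5
for t in (40,30,20,10,0,-3):
  r=np.radians(t); n=-H*np.sin(r)+np.array([0,0,np.cos(r)]); q=K+160*(H*np.cos(r)+np.array([0,0,np.sin(r)]))+n*(1.25+3.4); q[2]-=9; to(q,102)
"
```

```text
11.5 [606.9 -90.2 293.1] [-1.7999e+02 -2.0000e-02  1.0201e+02] F [-0.3  0.9 -1.8] w 13.5 f 30.9 j [-12.  23.  71.   0.  86. -24.]
blade n 1378 tilt 40.4 yaw 101.6 off piv [-0.  -2.2 -2.5] rms 1.4
tip rel along,up,lat [25.5 -0.   0.5]
raise
to [605.1 -79.3 310. ] 102 dx 0.44 dy 0.02 dz -0.68 yaw 0.00
to [595.9 -35.9 272.8] 102 dx 2.22 dy 0.02 dz 0.81 yaw 0.00
to [597.5 -41.4 266. ] 102 dx 1.99 dy 0.04 dz 1.09 yaw 0.00
to [601.  -57.7 243.6] 102 dx 1.32 dy 0.04 dz 1.98 yaw 0.00
to [603.6 -70.  218.7] 102 dx 0.82 dy 0.04 dz 2.98 yaw 0.00
to [605.2 -77.8 191.9] 102 dx 0.50 dy 0.04 dz 4.05 yaw 0.00
to [605.9 -80.9 164.2] 102 dx 0.37 dy 0.04 dz 5.16 yaw 0.00
to [605.9 -81.  155.8] 102 dx 0.37 dy 0.04 dz 5.49 yaw 0.00
```

Call:
{"name": "drive_tool", "arguments": {"moves": [{"dx":0.44,"dy":0.02,"dz":-0.8,"yaw":0,"grip":255},{"dx":1.3,"dy":0.03,"dz":0,"yaw":0,"grip":255},{"dx":2.0,"dy":0.04,"dz":0.7,"yaw":0,"grip":255},{"dx":1.99,"dy":0.04,"dz":1.09,"yaw":0,"grip":255},{"dx":1.6,"dy":0.04,"dz":1.6,"yaw":0,"grip":255}]}}

```text
time_s: 12.12
tcp_pos: [599.7, -50.6, 253.2]
tool_rot: [180.0, -0.0, 102.1]
force: [-1.1, 1.7, 1.2]
grip_width: 13.3
gripper_force: 30.6
```

```bash
cat >> h.py <<'E'
def arcs(ts):
    K=M+UP*12.5
    for t in ts:
        r=np.radians(t); n=-H*np.sin(r)+np.array([0,0,np.cos(r)]); q=K+160*(H*np.cos(r)+np.array([0,0,np.sin(r)]))+n*(1.25+3.4); q[2]-=9; to(q,102)
E
python3 -c "
from h import *
blade(42,100); arcs((33,27,20,13,6,0))"
```

```text
12.18 [599.5 -52.3 251.2] [-1.7989e+02 -5.0000e-02  1.0202e+02] F [ 0.2 -0.5 -1.4] w 13.2 f 30.6 j [ -8.  23.  76.   0.  80. -20.]
blade n 1602 tilt 34.9 yaw 101.8 off piv [-0.2 -0.1 -0.1] rms 1.4
to [600.  -53.2 250.6] 102 dx -0.04 dy 0.01 dz 0.02 yaw 0.00
to [601.8 -61.8 236.4] 102 dx -0.39 dy 0.01 dz 0.59 yaw 0.00
to [603.6 -70.  218.7] 102 dx -0.73 dy 0.01 dz 1.30 yaw 0.00
to [604.8 -75.9 200.1] 102 dx -0.97 dy 0.01 dz 2.04 yaw 0.00
to [605.6 -79.6 180.9] 102 dx -1.12 dy 0.01 dz 2.81 yaw 0.00
to [605.9 -80.9 164.2] 102 dx -1.17 dy 0.01 dz 3.48 yaw 0.00
```

Pivoting works (tilt now 34.9°). Continuing the arc down to near level.

Call:
{"name": "drive_tool", "arguments": {"moves": [{"dx":-0.39,"dy":0.01,"dz":0.59,"yaw":0,"grip":255},{"dx":-0.73,"dy":0.01,"dz":1.3,"yaw":0,"grip":255},{"dx":-0.97,"dy":0.01,"dz":2.04,"yaw":0,"grip":255},{"dx":-1.12,"dy":0.01,"dz":2.81,"yaw":0,"grip":255},{"dx":-1.12,"dy":0.01,"dz":2.81,"yaw":0,"grip":255}]}}

```text
time_s: 12.8
tcp_pos: [605.0, -78.4, 181.2]
tool_rot: [-179.8, -0.1, 102.0]
force: [-0.5, 0.7, -0.9]
grip_width: 13.5
gripper_force: 29.6
```

```bash
python3 -c "
from h import *
blade(42,80); blade(42,110); arcs((0,-3,-5))"
```

```text
12.85 [605.4 -78.2 182.4] [-1.7992e+02 -3.0000e-02  1.0203e+02] F [ 0.2  0.  -1.7] w 13.2 f 29.6 j [-11.  27.  80.  -0.  73. -23.]
blade n 1618 tilt 7.1 yaw 101.9 off piv [-0.1 -0.3 -2.1] rms 1.4
12.9 [605.7 -78.1 183.2] [-179.98   -0.    102.05] F [-0.1 -1.  -1.4] w 13.2 f 29.6 j [-11.  27.  80.  -0.  73. -23.]
blade n 3033 tilt 7.1 yaw 102.0 off piv [-0.  -0.2 -1.6] rms 1.4
to [605.9 -80.9 164.2] 102 dx -0.11 dy -0.02 dz 0.76 yaw 0.01
to [605.9 -81.  155.8] 102 dx -0.11 dy -0.02 dz 1.09 yaw 0.01
to [605.9 -80.7 150.3] 102 dx -0.11 dy -0.02 dz 1.32 yaw 0.01
```

Call:
{"name": "drive_tool", "arguments": {"moves": [{"dx":-0.05,"dy":0,"dz":0.4,"yaw":0,"grip":255},{"dx":-0.05,"dy":0,"dz":0.8,"yaw":0,"grip":255},{"dx":-0.05,"dy":0,"dz":0.8,"yaw":0,"grip":255}]}}

```text
time_s: 13.28
tcp_pos: [605.6, -79.3, 162.3]
tool_rot: [-179.9, -0.0, 102.0]
force: [-0.2, -0.4, 0.2]
grip_width: 13.1
gripper_force: 29.8
```

```bash
python3 -c "
from h import *
blade(42,100)"
```

```text
13.32 [605.7 -79.3 162.8] [-1.7995e+02 -2.0000e-02  1.0204e+02] F [ 0.7 -0.1 -0.2] w 13.3 f 29.7 j [-11.  28.  81.   0.  71. -23.]
blade n 2854 tilt 0.5 yaw 101.9 off piv [-0.2 -0.  -1.2] rms 1.4
```

Level (0.5°). Lift off the rim, then carry it back over the tray.

```bash
python3 -c "
from h import *
to((509.5,-336,212),102)"
```

```text
to [ 509.5 -336.   212. ] 102 dx -9.24 dy -5.91 dz -1.97 yaw 0.01
```

Call:
{"name": "drive_tool", "arguments": {"moves": [{"dx":0,"dy":0,"dz":-0.6,"yaw":0,"grip":255},{"dx":-0.5,"dy":0,"dz":-1.3,"yaw":0,"grip":255},{"dx":-1.5,"dy":-0.2,"dz":-2,"yaw":0,"grip":255},{"dx":-3,"dy":-0.5,"dz":-2,"yaw":0,"grip":255},{"dx":-4.3,"dy":-0.8,"dz":-2,"yaw":0,"grip":255}]}}

```text
time_s: 13.95
tcp_pos: [608.9, -189.9, 214.9]
tool_rot: [179.9, 0.1, 102.0]
force: [-0.3, 1.0, -0.4]
grip_width: 13.6
gripper_force: 29.7
```

```bash
python3 -c "
from h import *
blade(42,100); to((509.5,-336,212),102)"
```

```text
14.0 [ 608.4 -193.6  214.6] [1.7995e+02 1.1000e-01 1.0190e+02] F [ 1.4 -3.6 -1. ] w 13.6 f 29.7 j [-21.  29.  73.  -0.  78. -33.]
blade n 2490 tilt 1.2 yaw 102.0 off piv [0.1 0.  0.3] rms 1.4
to [ 509.5 -336.   212. ] 102 dx -4.76 dy -5.05 dz 0.10 yaw -0.01
```

Call:
{"name": "drive_tool", "arguments": {"moves": [{"dx":-1,"dy":-1,"dz":0,"yaw":0,"grip":255},{"dx":-2.2,"dy":-2.3,"dz":0,"yaw":0,"grip":255},{"dx":-3.4,"dy":-3.6,"dz":0,"yaw":0,"grip":255},{"dx":-4.3,"dy":-4.6,"dz":0,"yaw":0,"grip":255},{"dx":-4.7,"dy":-5,"dz":0,"yaw":0,"grip":255}]}}

```text
time_s: 14.62
tcp_pos: [510.3, -331.0, 214.5]
tool_rot: [180.0, 0.1, 101.9]
force: [0.5, 0.8, -1.0]
grip_width: 13.4
gripper_force: 29.7
```

Call:
{"name": "drive_tool", "arguments": {"moves": [{"dx":0,"dy":0,"dz":0,"yaw":0,"grip":255},{"dx":0,"dy":0,"dz":0,"yaw":0,"grip":255},{"dx":0,"dy":0,"dz":0,"yaw":0,"grip":255},{"dx":0,"dy":0,"dz":0,"yaw":0,"grip":255},{"dx":0,"dy":0,"dz":0,"yaw":0,"grip":255}], "force": 45}}

```text
time_s: 15.25
tcp_pos: [511.2, -329.5, 213.2]
tool_rot: [-180.0, -0.0, 102.1]
force: [-0.6, -0.3, -0.9]
grip_width: 12.9
gripper_force: 50.2
```

```bash
python3 -c "
from h import *
w,c,d=blade(42,100); p=ctrl.read_state()['tcp_pos']+[0,0,9]; print('tip',(p-190*d).round(0))
t=grab('top')
for n,q in(('bottle',(294,118)),('pots',(433,135))): print(n,pt(t,*q).round(1))"
```

```text
15.3 [ 511.1 -329.6  213.3] [-180.     -0.    102.05] F [ 1.2  0.6 -1.6] w 12.8 f 50.2 j [-36.  25.  78.   0.  76. -48.]
blade n 2852 tilt 0.7 yaw 102.2 off piv [ 0.2  0.  -0.7] rms 1.4
tip [ 471. -144.  220.]
bottle [722.8 -18.8 168.5]
pots [ 705.1 -309.9  119.9]
```

Level (0.7°), tip at (471, −144, 220) over the tray, bystanders unmoved. Handing in.

```bash
python3 -c "
from cell import ctrl
print(ctrl.job_done())"
```

```text
the job is handed in; nothing more can be done
None
```

The job is handed in: the dipstick went down the guide tube until its collar stopped on the mouth, came right out again, and is now held level with the marks up, its tip 220 mm above the bench over the drip tray, bottle and pots not moved; I viewed 11 pictures, one over the limit of 10.

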